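# Rock the sizing block out of the cigar packing jig

## Task

First take the blue tin that blocks the left keeper off the wooden packing jig and leave it standing upright in the plywood tray. Then take the sizing block by its red grip and, with its foot still down in the slot, rock it from side to side towards the keepers until both keepers have been pushed right back clear of its lugs, and lift it straight out. Finish while still holding the block in the gripper, upright and at rest over the jig, just clear: the foot a couple of centimetres above the keepers and nothing else carrying it; do not disturb the mug, bottle, jar, spare wooden block or brush.

Things in the scene. Friction and masses are not known exactly. Their poses are not given: they have to be found in the camera images.
- jig: fixed wooden packing jig, flat on the table at some yaw: base plate 120 (x) x 200 (y) x 30 mm high. Origin on the table under the slot's centre; the plate spans y -75 to +125 mm. A stop wall 20 mm high stands on the plate at y +106 to +116 mm; the tin stands between it and the left keeper
- slot (a point): centre of the floor of the jig's slot, 8 mm above the table, in which the block's foot stands. Slot 34 (x) x 27 (y) mm, 22 mm deep. Axes as the jig's
- left_keeper_lip (a point): middle of the upper inner edge of the brass lip of the left keeper (jig's +y side), 74.5 mm above the table (the keeper's top), 10.6 mm from the slot's centre at joint 0. Lip 40 mm wide in x, 12 mm thick, reaching in over the block's lug; the pale wooden keeper behind it is 50 (x) x 30 (y) mm
- right_keeper_lip (a point): the same for the right keeper, on the jig's -y side
- left_keeper (a joint): how far (m) the keeper on the jig's +y side has been pushed outwards: 0 to 0.008; starts at 0 to 0.0012. Slides stiffly (about 8 N) and stays where it is pushed. Its lip is clear of the lug from 0.0055 on. With the tin behind it, it cannot go past about 0.002
- right_keeper (a joint): the same for the keeper on the jig's -y side, positive outwards (towards the jig's -y)
- block_center (a point): centre of the sizing block (61 mm above its underside). Wooden stem 30 (x) x 20 (y) mm, 122 mm tall overall, about 0.25 kg, axes as the jig's. Its top starts 130 mm above the table; the part from 79 mm above the underside to the top (red but for a thin top edge) is the grip. Steel lugs 42 to 50 mm above the underside stick out 6 mm on both y sides, under the lips with 4.5 mm of play
- block_foot (a point): middle of the underside of the block. The foot is a steel bar of radius 12 mm lying along x, axis 12 mm above the underside, on the slot's floor: the block rocks about it to the jig's +y and -y. The stem pushes a lip some 48 mm above that axis, so leaning 0.17 rad pushes a keeper back about 8 mm, to the end of its slide. Until both keepers are back the lugs are caught and it cannot be lifted out
- tin_center (a point): centre of the blue round tin with a bright metal lid, 45 mm across, 45 mm high, about 0.2 kg, standing on the jig's plate (underside 30 mm above the table) at the jig's y about +84 mm, behind the left keeper. This point is 22.5 mm above its underside
- tray: fixed low square plywood tray, 150 x 150 mm outside, walls 6 mm thick and 22 mm high, floor 6 mm thick. Origin on the table under its centre
- mug: white mug, 80 mm across, 92 mm high: leave alone. Origin at the underside
- bottle: green bottle, 60 mm across, 170 mm high: leave alone. Origin at the underside
- spare: spare pale wooden block 90 x 50 x 35 mm: leave alone. Origin at the underside
- jar: amber jar, 60 mm across, 75 mm high: leave alone. Origin at the underside
- brush: hand brush lying on the table: leave alone
Not all that is in view belongs to the job. Of the things like the part that bears block_center, leave any that is pink or turquoise; of the rest the smaller one is meant.

How it is judged:
On the way, in this order (a step that is already met when the one before it is completed fails the run):
1. the tin stands upright in the tray, let go (x of tin_center in the frame of tray between -0.055 and 0.055 m and y of tin_center in the frame of tray between -0.055 and 0.055 m and height (world z) of tin_center below 0.034 m and angle between tin_center's own z axis and vertical below 0.15 rad and contact force between the fingers and tin below 0.2 N), for 0.2 s.
2. the block, its foot in the slot, leans over and has pushed one keeper back at least 5 mm (value of joint any of left_keeper, right_keeper above 0.005 m and angle between block_center's own z axis and vertical above 0.07 rad and z of block_foot in the frame of jig below 0.022 m), for 0.05 s.
3. the block, its foot in the slot, leans over and both keepers are pushed back at least 5 mm (value of joint each of left_keeper, right_keeper above 0.005 m and angle between block_center's own z axis and vertical above 0.07 rad and z of block_foot in the frame of jig below 0.022 m), for 0.05 s.
At the end, for the whole second after the job is handed in: The gripper holds the block still and upright (within 0.2 rad), its underside 3 to 60 mm above the keepers' tops and within 40 mm of the slot's centre sideways, touching nothing of the jig; both keepers stand pushed back 5 mm or more; the tin stands upright in the tray (z of block_foot in the frame of jig between 0.0775 and 0.135 m and horizontal distance between block_foot and jig below 0.04 m and angle between block_center's own z axis and vertical below 0.2 rad and contact force between the fingers and block above 2 N and contact force between block and jig below 0.1 N and linear speed of block below 0.03 m/s and value of joint each of left_keeper, right_keeper above 0.005 m and x of tin_center in the frame of tray between -0.055 and 0.055 m and y of tin_center in the frame of tray between -0.055 and 0.055 m and height (world z) of tin_center below 0.034 m and angle between tin_center's own z axis and vertical below 0.15 rad); the arm keeps its last pose, push and grip.
It fails at once if a bystander (mug, bottle, spare block, jar, brush) is moved more than 30 mm (distance of any of mug, bottle, spare, jar, brush from where it was at the start of the episode above 0.03 m).
It also fails if it takes over 54 s, if anything falls off the work surface, if the arm or the gripper's body presses on something with over 40 N, if the wrist force passes 120 N, or if a joint passes its speed limit or range.

## Robot

A 6-joint arm with a two-finger parallel gripper is mounted at the origin on the work surface. World frame = base frame: x ahead of the robot, y to its left, z up, the work surface at z = 0. Lengths are in m, angles in rad, forces in N, time in s.
With the tool pointing down it reaches from about 0.4 to 0.825 m from the base axis. Payload 7 kg.
Tool frame: the origin (TCP) lies midway between the tips of the shut fingers; the grasp point (between the pads) lies env.pinch_z behind it (env.pinch_z is the distance from the TCP to the grasp point, in m); z points along the fingers, x is the direction in which the jaws open and shut, and the axes are right-handed (so a half turn about z gives the same grasp; the last joint's range is limited). The gripper opens to 88 mm and grips with 3 to 60 N. Pads are 19 mm wide; open, the fingers measure 130 mm over their backs; the gripper's body (78 mm by 193 mm) begins 47 mm behind the grasp point.
Start: joints at [1.555, 0.359, 0.012, 0, -1.224, -0.288], TCP at [0.202, 0.644, 0.227] pointing down, gripper open.
Joint ranges: [-3.07, 3.07], [-1.43, 2.12], [-1.02, 1.25], [-3.03, 1.67], [-3.05, -0], [-3.03, 3.03]. Speed limits (rad/s): [2.39, 2.39, 3.01, 3.14, 3.14, 3.14].

## Interface

Orientations are given as [roll, pitch, yaw] about the fixed x, y, z axes, in that order (R = Rz(yaw) Ry(pitch) Rx(roll)).
In Python, from cell import env, ungrasp, close, planner, snapshot, job, telemetry gives the robot as it stands. Calls block until the motion is done:
- env.move_to(position, orientation): joint-space move of the TCP to a pose.
- env.move_l(position, feed=0.15, rotation=None): straight line of the TCP; rotation=None keeps the orientation; feed is the mean speed in m/s.
- env.goto_joints(angles): joint-space move.
- ungrasp() and close(force=None): open the fingers fully, or close them until they stop; force is the grip in N (None keeps the last).
- env.hold(seconds).
- planner.inverse_kinematics(position, orientation): joint angles nearest the present ones, or None.
- snapshot(name): name is "scene" or "top"; returns a dict with "img" (480x640x3 uint8, red, green, blue), "fx", "fy", "cx", "cy" (pixels), "k1" (the pictures are not rectified: a ray, as slopes to the right and down, at radius r is drawn at 1 + k1 r^2 times it, then the intrinsics apply), "world_from_camera" (4x4, takes a point from camera to world coordinates). Camera axes: x right, y down, z forward; pixel columns grow to the right and rows downward; lengths in m; the calibration is good to about 2 mm. A picture is of the moment at which its call begins. There is no depth.
A pose or a line that the arm cannot do raises env.PlanningError and nothing moves.
- job.hand_in(): hands the job in, once; it reports no verdict.
Readings, each from a call of its own:
- telemetry.read_time_s(): time.
- telemetry.read_joint_pos(): joint angles.
- telemetry.read_qd(): joint speeds.
- telemetry.read_joint_efforts(): joint torques, N m.
- telemetry.read_tcp_pos(): TCP position.
- telemetry.read_tool_rot(): TCP orientation.
- telemetry.read_contact_force(): force on the tool from outside, world axes, zero at the start.
- telemetry.read_wrist_torque(): the same for the moment, N m.
- telemetry.read_width(): opening from 0.0 (shut) to 1.0 (fully open).
Only numpy, scipy, OpenCV 4.12 (cv2) and the standard library are available. Lean on these libraries where they do the work, as an engineer would, in place of code of your own. Each camera call takes 0.05 s, during which the arm holds its last target. There are 200 camera calls.

## Working session

There is one attempt and no reset: what is moved stays moved. The work goes in short steps, each a Python script; the robot and the scene stay as the last script left them, time stands still between calls to the robot, and variables do not carry over. Pictures are saved under pics/ and viewed, about 8 in all and at most 12, crops included, and the job is handed in when it is done.

```bash
mkdir -p pics; ls; cat > h.py <<'E'
import numpy as np, cv2
from cell import env, ungrasp, close, planner, snapshot, job, telemetry as T
def ray(s,u,v):
    K=np.array([[s["fx"],0,s["cx"]],[0,s["fy"],s["cy"]],[0,0,1.]])
    x,y=(u-s["cx"])/s["fx"],(v-s["cy"])/s["fy"]
    a,b=x,y
    for _ in range(20):
        k=1+s["k1"]*(a*a+b*b); a,b=x/k,y/k
    M=np.array(s["world_from_camera"]); d=M[:3,:3]@[a,b,1]
    return M[:3,3],d
def on(s,u,v,z):
    o,d=ray(s,u,v); return o+d*(z-o[2])/d[2]
def proj(s,p):
    M=np.linalg.inv(np.array(s["world_from_camera"])); q=M[:3,:3]@np.asarray(p,float)+M[:3,3]
    a,b=q[:2]/q[2]; k=1+s["k1"]*(a*a+b*b)
    return s["fx"]*a*k+s["cx"], s["fy"]*b*k+s["cy"]
def save(s,n,crop=None,f=1):
    im=s["img"][...,::-1]
    if crop: x0,y0,x1,y1=crop; im=im[y0:y1,x0:x1]
    cv2.imwrite(f"pics/{n}.png",cv2.resize(im,None,fx=f,fy=f,interpolation=cv2.INTER_CUBIC))
def load(n): 
    import pickle; return pickle.load(open(f"pics/{n}.pkl","rb"))
def dump(s,n):
    import pickle; pickle.dump(s,open(f"pics/{n}.pkl","wb"))
E
python3 - <<'E'
from h import *
for n in("scene","top"):
    s=snapshot(n); dump(s,n+"0"); save(s,n+"0"); print(n,s["fx"],s["cx"],s["cy"],s["k1"],np.round(s["world_from_camera"],3).tolist())
print(T.read_time_s(),env.pinch_z,T.read_tool_rot(),T.read_width())
E
```

```text
pics
scene 470.0933064157035 325.7857578100842 237.75883396777974 0.03290774443117897 [[-0.105, 0.67, -0.735, 1.231], [0.994, 0.082, -0.067, 0.027], [0.015, -0.738, -0.675, 0.705], [0.0, 0.0, 0.0, 1.0]]
top 607.7355331210085 326.41093424445904 242.89014793538936 0.05022174026277239 [[-0.024, -0.997, 0.074, 0.434], [-0.999, 0.026, 0.027, -0.056], [-0.029, -0.074, -0.997, 1.394], [0.0, 0.0, 0.0, 1.0]]
0.1 0.0188 [-3.14143234e+00 -1.49205675e-03 -1.87469207e+00] 1.0034572462959197
```

View pics/scene0.png

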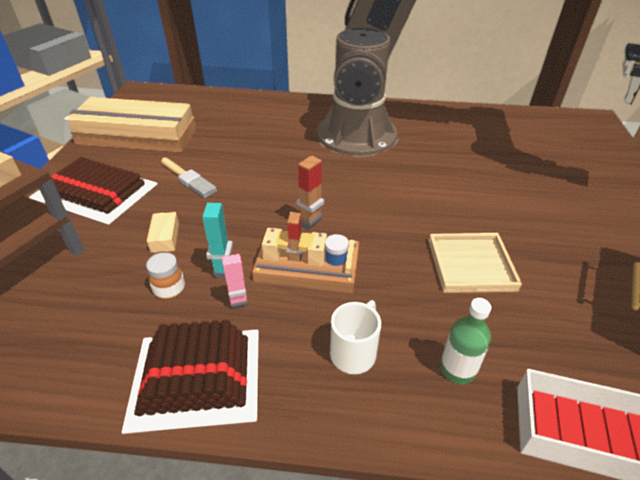

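View pics/top0.png

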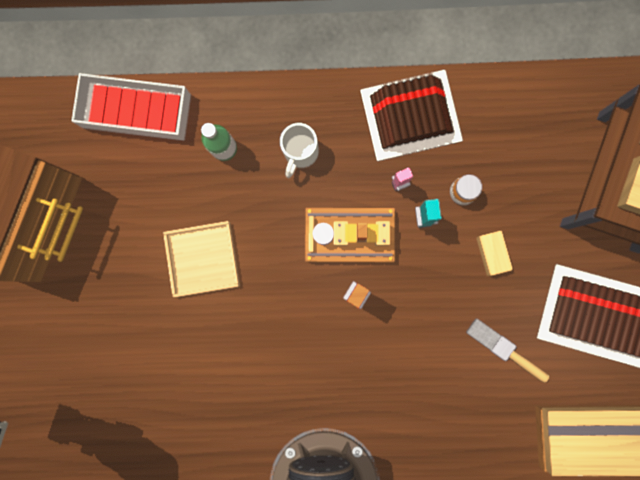

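The scene view shows four block-like items: red in the jig (294,230), a larger red one behind it (310,180), turquoise (217,240) and pink (234,280). The smaller red one, standing in the jig between the keepers, is the one I want. The top view shows the jig at about (350,235) with the tin at (323,233) on the jig's +y side, the tray at (201,260), and the larger red block at (357,295), which I need to avoid. Next is a close crop.

```bash
python3 - <<'E'
from h import *
a=load("top0");b=load("scene0")
A=cv2.resize(a["img"][200:270,295:405,::-1],None,fx=7,fy=7,interpolation=cv2.INTER_CUBIC)[:, :770]
B=cv2.resize(b["img"][200:290,245:370,::-1],(770,554-250+0),interpolation=cv2.INTER_CUBIC) if 0 else cv2.resize(b["img"][203:291,245:370,::-1],None,fx=0,fy=0,dsize=(0,0)) if 0 else None
cv2.imwrite("pics/cA.png",A)
# jig plate: orange-wood mask
hsv=cv2.cvtColor(a["img"],cv2.COLOR_RGB2HSV)
for n,lo,hi,roi in(("jig",(8,110,140),(22,255,255),(300,200,402,270)),("tray",(12,60,150),(30,200,255),(155,215,245,305)),("lid",(0,0,200),(179,40,255),(305,220,340,248))):
    x0,y0,x1,y1=roi
    m=np.zeros(hsv.shape[:2],np.uint8); m[y0:y1,x0:x1]=cv2.inRange(hsv[y0:y1,x0:x1],lo,hi)
    m=cv2.morphologyEx(m,cv2.MORPH_CLOSE,np.ones((5,5)))
    p=max(cv2.findContours(m,0,1)[0],key=cv2.contourArea); r=cv2.minAreaRect(p)
    z={"jig":.03,"tray":.022,"lid":.075}[n]
    c=cv2.boxPoints(r); W=np.array([on(a,*q,z) for q in c]); 
    print(n,np.round(r[0],1),np.round(r[1],1),round(r[2],1),"ctr",np.round(W.mean(0),4),"sides",[round(float(np.linalg.norm(W[i]-W[i-1])),4) for i in(1,2)],"dirs",[round(float(np.degrees(np.arctan2(*(W[i]-W[i-1])[1::-1]))),1) for i in(1,2)])
E
```

```text
jig [350.5 234.5] [ 67. 101.] 90.0 ctr [ 0.5537 -0.0732  0.03  ] sides [0.2279, 0.1509] dirs [-91.6, 178.1]
tray [200.2 258.6] [67.7 68.9] 80.5 ctr [0.5084 0.2685 0.022 ] sides [0.1567, 0.1542] dirs [-82.0, -171.3]
lid [323. 233.] [20. 20.] 90.0 ctr [ 0.5543 -0.0132  0.075 ] sides [0.0437, 0.0437] dirs [-91.5, 178.6]
```

View pics/cA.png

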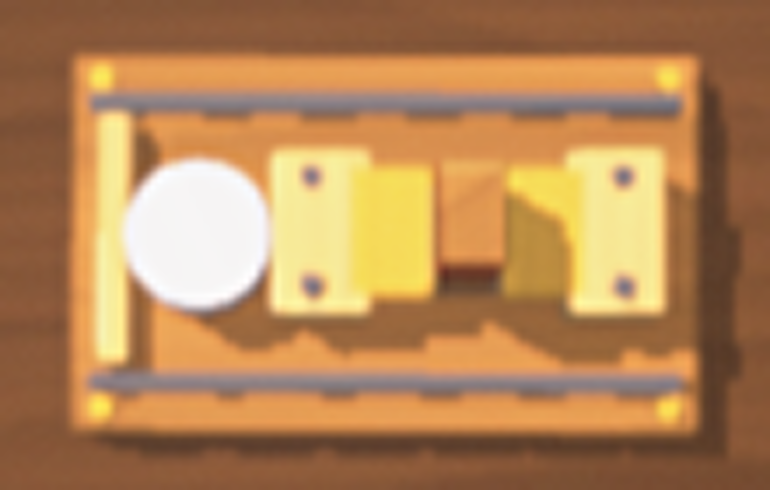

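The crop shows the jig plate from (72,55) to (699,432), the lid at (198,233), the lips at x 435 and 503, and the block's top face at x 441–503, y 160–265 (crop pixels, 7x). That confirms the target is the block in the jig.

```bash
python3 - <<'E'
from h import *
a=load("top0")
P=lambda x,y,z: on(a,295+(x+.5)/7-.5,200+(y+.5)/7-.5,z)
c=np.array([P(72,55,.03),P(699,55,.03),P(699,432,.03),P(72,432,.03)])
print("plate",c.round(4).tolist(), [round(float(np.linalg.norm(c[i]-c[i-1])),4) for i in range(4)])
d=(c[0]-c[1]+c[3]-c[2])/2; yaw=np.arctan2(d[1],d[0])-np.pi/2
ctr=c.mean(0); R=np.array([[np.cos(yaw),-np.sin(yaw)],[np.sin(yaw),np.cos(yaw)]])
org=ctr[:2]-R@[0,.025]; print("yaw",np.degrees(yaw),"origin",org.round(4))
J=lambda p:(R.T@(p[:2]-org)).round(4)
bt=[P(441,160,.13),P(503,160,.13),P(503,265,.13),P(441,265,.13)]
print("blocktop",[J(p).tolist() for p in bt],np.mean(bt,0).round(4), J(np.mean(bt,0)))
print("lid",J(P(198,234,.075)),P(198,234,.075).round(4))
print("Kl outer/inner lip",J(P(270,232,.0745)),J(P(435,232,.0745)),"Kr",J(P(503,232,.0745)),J(P(667,232,.0745)))
# big red
print("bigred near",on(a,357,295,.15).round(3),"spare",on(a,495,253,.035).round(3), "mug",on(a,298,145,.09).round(3),"bottle",on(a,209,130,.17).round(3))
for q in([.5543,-.0132],[.51,.2685],[.553,-.097]):
  for z in(.05,.25):
    print(q,z,[ (y, None if (j:=planner.inverse_kinematics([*q,z],[np.pi,0,y])) is None else np.round(j,2).tolist()) for y in(0,1.57,-1.57)])
E
```

```text
plate [[0.6175, 0.028, 0.03], [0.6119, -0.174, 0.03], [0.4906, -0.1701, 0.03], [0.4956, 0.0306, 0.03]] [0.1219, 0.202, 0.1213, 0.2007]
yaw -1.519470316235769 origin [ 0.5533 -0.0964]
blocktop [[0.016, 0.0091], [0.016, -0.0093], [-0.0154, -0.0092], [-0.0154, 0.0092]] [ 0.5536 -0.0964  0.13  ] [ 0.0003 -0.0001]
lid [-0.0012  0.0835] [ 0.5543 -0.0129  0.075 ]
Kl outer/inner lip [-0.0005  0.0611] [-0.0005  0.0098] Kr [-0.0005 -0.0113] [-0.0005 -0.0621]
bigred near [ 0.419 -0.082  0.15 ] spare [ 0.503 -0.392  0.035] mug [0.747 0.036 0.09 ] bottle [0.764 0.213 0.17 ]
[0.5543, -0.0132] 0.05 [(0, [0.33, 0.34, -0.47, 0.0, -0.76, 2.81]), (1.57, [0.33, 0.34, -0.47, 0.0, -0.76, -1.9]), (-1.57, [0.33, 0.34, -0.47, 0.0, -0.76, 1.24])]
[0.5543, -0.0132] 0.25 [(0, [0.33, 0.15, -0.22, 0.0, -1.2, 2.81]), (1.57, [0.33, 0.15, -0.22, 0.0, -1.2, -1.9]), (-1.57, [0.33, 0.15, -0.22, 0.0, -1.2, 1.24])]
[0.51, 0.2685] 0.05 [(0, [0.82, 0.37, -0.42, 0.0, -0.78, 2.32]), (1.57, [0.82, 0.37, -0.42, 0.0, -0.78, -2.4]), (-1.57, [0.82, 0.37, -0.42, 0.0, -0.78, 0.75])]
[0.51, 0.2685] 0.25 [(0, [0.82, 0.18, -0.18, 0.0, -1.21, 2.32]), (1.57, [0.82, 0.18, -0.18, 0.0, -1.21, -2.4]), (-1.57, [0.82, 0.18, -0.18, 0.0, -1.21, 0.75])]
[0.553, -0.097] 0.05 [(0, [0.17, 0.35, -0.46, 0.0, -0.76, 2.97]), (1.57, [0.17, 0.35, -0.46, 0.0, -0.76, -1.75]), (-1.57, [0.17, 0.35, -0.46, 0.0, -0.76, 1.4])]
[0.553, -0.097] 0.25 [(0, [0.17, 0.16, -0.21, 0.0, -1.21, 2.97]), (1.57, [0.17, 0.16, -0.21, 0.0, -1.21, -1.75]), (-1.57, [0.17, 0.16, -0.21, 0.0, -1.21, 1.4])]
```

```bash
cat >> h.py <<'E'
YAW=-0.0265; ORG=np.array([.5533,-.0964]); RJ=np.array([[np.cos(YAW),-np.sin(YAW)],[np.sin(YAW),np.cos(YAW)]])
def W(x,y,z): return [*(ORG+RJ@[x,y]),z]
TRAY=np.array([.5084,.2685])
def st(tag): print(tag,"t",round(T.read_time_s(),2),"tcp",np.round(T.read_tcp_pos(),4),"rot",np.round(T.read_tool_rot(),3),"F",np.round(T.read_contact_force(),1),"M",np.round(T.read_wrist_torque(),2),"w",round(T.read_width(),3))
E
python3 - <<'E'
from h import *
R=[np.pi,0,np.pi+YAW]
p=W(-.001,.0837,.15)
env.move_to(p,R); st("above")
env.move_l(W(-.001,.0837,.049),feed=.12); st("down")
close(20); st("grip")
env.move_l(W(-.001,.0837,.17),feed=.15); st("lift")
s=snapshot("scene"); dump(s,"s1"); save(s,"s1",(200,60,440,300),2.4)
E
```

```text
above t 2.75 tcp [ 0.5548 -0.012   0.1501] rot [3.142 0.    3.116] F [-0.3  0.8 -0.1] M [ 0.11 -0.05 -0.02] w 0.998
down t 3.74 tcp [ 0.5551 -0.0125  0.0496] rot [3.141e+00 1.000e-03 3.115e+00] F [ 0.5  0.3 -0. ] M [ 0.09 -0.03 -0.02] w 1.003
grip t 4.52 tcp [ 0.5545 -0.0127  0.049 ] rot [-3.142 -0.     3.115] F [-0.6 -0.2  1.1] M [ 0.09  0.11 -0.02] w 0.504
lift t 5.47 tcp [ 0.5538 -0.0128  0.1689] rot [-3.141e+00 -2.000e-03  3.115e+00] F [-0.7 -0.3 -2.3] M [ 0.11 -0.   -0.  ] w 0.496
```

View pics/s1.png

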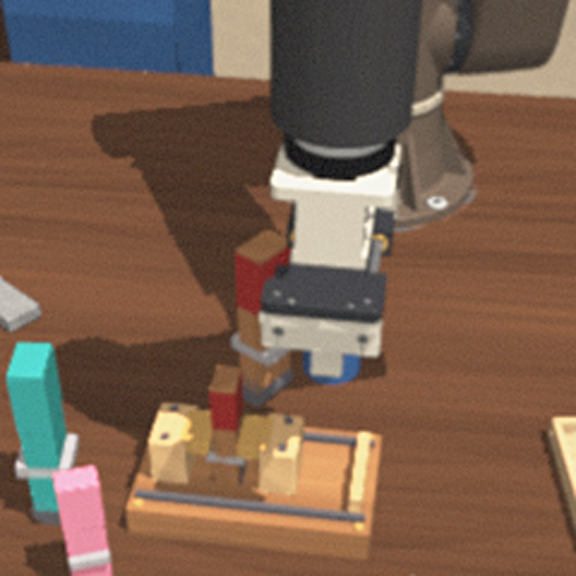

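The tin is held at crop (330,365), clear of the jig. The jig and both red blocks are undisturbed. Now I'll place it in the tray.

```bash
python3 - <<'E'
from h import *
R=[np.pi,0,-np.pi+.145]
env.move_to([*TRAY,.13],R); st("over")
env.move_l([*TRAY,.032],feed=.12); st("near")
for z in (.028,.0265,.025,.0235):
    env.move_l([*TRAY,z],feed=.04); f=T.read_contact_force(); print(z,f.round(1) if hasattr(f,'round') else f)
    if f[2]>-0.5: break
ungrasp(); env.hold(.3); st("open")
env.move_l([*TRAY,.16],feed=.2); st("up")
s=snapshot("scene"); dump(s,"s2"); save(s,"s2",(340,180,580,340),2.5)
E
```

```text
over t 6.63 tcp [0.5086 0.2677 0.1299] rot [-3.141 -0.    -2.997] F [ 0.9 -0.9 -1. ] M [0.02 0.01 0.01] w 0.498
near t 7.6 tcp [0.5089 0.2687 0.0327] rot [ 3.141e+00  1.000e-03 -2.997e+00] F [-0.4 -0.2 -1.5] M [ 0.1  -0.03 -0.07] w 0.498
0.028 [ 0.4  1.1 -1.2]
0.0265 [-0.3  0.1 -1.1]
0.025 [ 0.4  0.6 -1. ]
0.0235 [-5.2 -0.7 12. ]
open t 9.8 tcp [0.5084 0.2685 0.0235] rot [ 3.142  0.    -2.997] F [ 0.9 -0.1  1. ] M [ 0.06 -0.06  0.05] w 0.998
up t 10.63 tcp [0.5077 0.2681 0.1589] rot [-3.141e+00 -1.000e-03 -2.997e+00] F [ 0.7 -0.1 -0.3] M [ 0.1  0.  -0.1] w 1.0
```

View pics/s2.png

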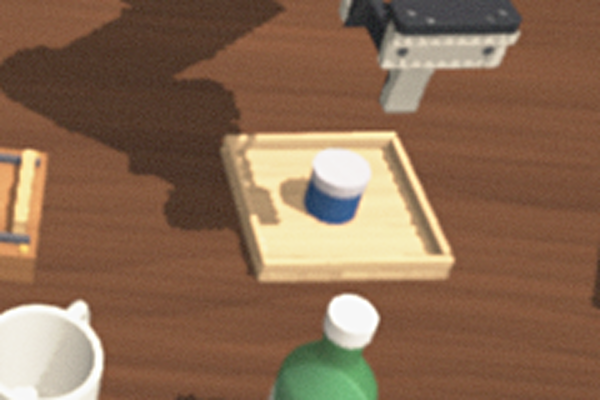

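The tin stands upright near the tray's centre, lid at crop (340,172), and has been released. Now I'll grip the block across its 20 mm faces and rock it about the foot axis.

```bash
cat >> h.py <<'E'
from scipy.spatial.transform import Rotation as Ro
def rot(th): # lean th towards jig +y
    return (Ro.from_euler('z',YAW)*Ro.from_euler('x',-th)*Ro.from_euler('z',-np.pi/2)*Ro.from_euler('x',np.pi)).as_euler('xyz').tolist()
X0=0.0003
def pose(th,L,y0=0.,zp=.020): return W(X0,y0+L*np.sin(th),zp+L*np.cos(th))
def lean(a,b,L,n,y0=0.,feed=.03):
    for th in np.linspace(a,b,n+1)[1:]:
        env.move_l(pose(th,L,y0),feed=feed,rotation=rot(th))
        print("th",round(th,3),"F",np.round(T.read_contact_force(),1),"M",np.round(T.read_wrist_torque(),2))
E
python3 - <<'E'
from h import *
env.move_to(W(X0,0,.20),rot(0)); st("above")
env.move_l(W(X0,0,.091),feed=.12); st("down")
close(40); env.hold(.2); st("grip")
lean(0,.165,.071,4)
st("leaned")
s=snapshot("scene"); dump(s,"s3"); save(s,"s3",(240,180,370,290),6)
s=snapshot("top"); dump(s,"t3")
E
```

```text
above t 12.47 tcp [ 0.5536 -0.0961  0.1996] rot [ 3.141 -0.    -1.598] F [0.2 0.6 0. ] M [-0.02 -0.   -0.03] w 1.004
down t 13.53 tcp [ 0.5542 -0.0963  0.0917] rot [-3.14   0.    -1.597] F [0.1 0.1 0.7] M [-0.03 -0.03  0.01] w 1.005
grip t 14.8 tcp [ 0.5536 -0.0964  0.091 ] rot [ 3.142 -0.    -1.597] F [-0. -0. -0.] M [-0.19 -0.08  0.  ] w 0.224
th 0.041 F [ 1.8 -6.1 -2.2] M [-2.51 -0.76 -0.04]
th 0.082 F [ 1.5 -6.3 -1. ] M [-2.56 -0.69  0.05]
th 0.124 F [ 2.  -7.6  0.7] M [-2.6  -0.7   0.08]
th 0.165 F [ 2.7 -9.4  1.9] M [-2.65 -0.82  0.12]
leaned t 15.8 tcp [ 0.5539 -0.085   0.0903] rot [ 3.141 -0.164 -1.595] F [ 2.7 -9.4  1.9] M [-2.65 -0.82  0.12] w 0.225
```

View pics/s3.png

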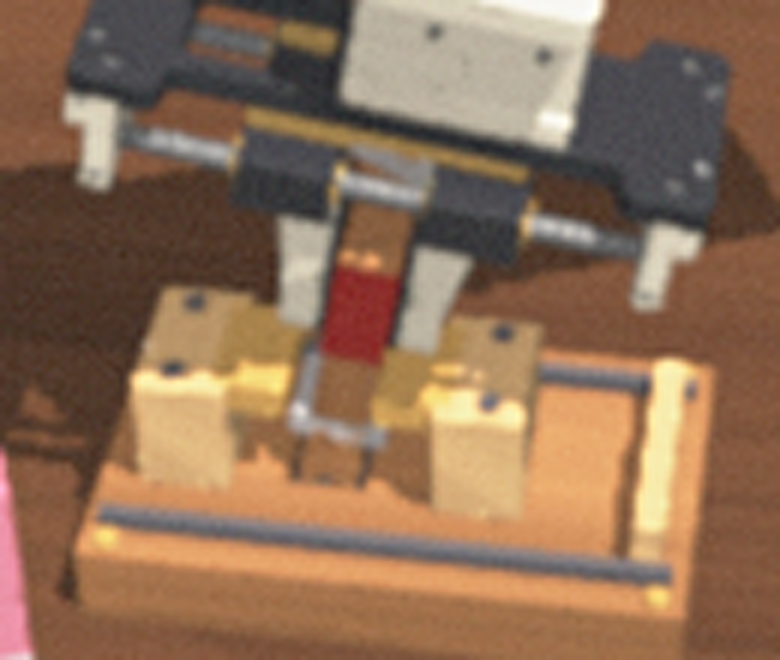

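The block leans towards the left keeper, which has clearly moved, and the grip holds. I'll push a little further until the force rises at the end of the slide, then do the other side.

```bash
python3 - <<'E'
from h import *
def push(sg,a):
    th=a
    while th<.2:
        th+=.008; env.move_l(pose(sg*th,.071),feed=.02,rotation=rot(sg*th))
        f=np.array(T.read_contact_force()); print(round(th,3),f.round(1),np.round(T.read_wrist_torque(),2))
        if np.linalg.norm(f[:2])>22: break
    env.hold(.1); return th
a=push(1,.165)
lean(a,0,.071,2,feed=.05); lean(0,-.165,.071,4)
b=push(-1,.165); st("right")
lean(-b,0,.071,3,feed=.05); env.hold(.2); st("upright")
s=snapshot("scene"); dump(s,"s4"); save(s,"s4",(240,180,370,290),6)
A,B=[load(n)["img"][203:291,245:370,::-1] for n in("scene0","s4")]
cv2.imwrite("pics/cmp.png",cv2.resize(np.vstack([A[25:75],B[25:75]]),None,fx=6,fy=6,interpolation=cv2.INTER_CUBIC))
E
```

```text
0.173 [ 2.5 -7.   2.3] [-2.52 -0.69  0.1 ]
0.181 [ 1.5 -7.2  2.8] [-2.71 -0.64  0.13]
0.189 [  2.1 -10.1   3.6] [-3.29 -0.76  0.1 ]
0.197 [  2.7 -11.8   3.8] [-3.64 -0.89  0.09]
0.205 [  2.6 -15.1   4.7] [-3.98 -1.01  0.19]
th 0.103 F [1.2 0.5 1.2] M [ 0.66 -0.06  0.01]
th 0.0 F [-0.2  1.9  0.4] M [0.67 0.03 0.02]
th -0.041 F [-0.8  3.6  1.7] M [1.75 0.12 0.03]
th -0.082 F [0.1 7.8 2.8] M [ 2.77  0.09 -0.08]
th -0.124 F [-0.2  7.6  2.4] M [ 2.71 -0.08 -0.01]
th -0.165 F [-0.9  9.   4. ] M [ 2.97 -0.1  -0.02]
0.173 [-0.2  9.1  3.9] [ 3.24 -0.09 -0.02]
0.181 [ 0.7 10.7  4.4] [ 3.92 -0.09  0.02]
0.189 [ 0.2 12.8  6.4] [4.42 0.11 0.02]
0.197 [ 0.1 14.1  7.3] [4.66 0.17 0.06]
0.205 [-0.5 18.6  7. ] [ 4.81  0.2  -0.  ]
right t 20.18 tcp [ 0.5533 -0.1083  0.0899] rot [ 3.141  0.205 -1.597] F [-0.1 17.1  7.9] M [4.74 0.17 0.05] w 0.226
th -0.137 F [0.6 0.8 1.1] M [-0.23 -0.28 -0.01]
th -0.068 F [ 0.8 -0.   0.4] M [-0.6  -0.4   0.01]
th 0.0 F [ 0.  -1.5 -0.1] M [-0.52 -0.55 -0.  ]
upright t 21.13 tcp [ 0.5536 -0.0968  0.0909] rot [ 3.142e+00  1.000e-03 -1.599e+00] F [ 1.2  1.7 -0.3] M [ 0.67 -0.24  0.02] w 0.223
```

View pics/cmp.png

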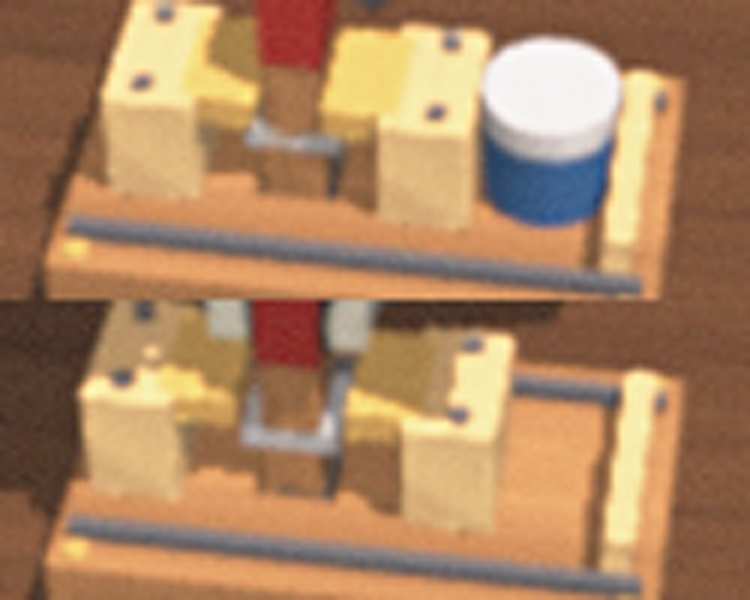

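Top is before, bottom is now. The left keeper's front screw moved from (435,112) to (460,115) and the right's from (141,82) to (122,77). I'll turn those into millimetres before lifting.

```bash
python3 - <<'E'
from h import *
s=load("s4"); J=lambda x,y:(RJ.T@(on(s,245+(x+.5)/6-.5,228+(y+.5)/6-.5,.0745)[:2]-ORG)*1000).round(1)
for n,a,b in(("L",(435,112),(460,115)),("L2",(451,42),(473,45)),("R",(141,82),(122,77)),("R2",(164,13),(144,11))): print(n,J(*a),J(*b))
# small cue: inner front lip edges now
print("lips now R,L",J(237,97),J(345,107))
E
```

```text
L [16.3 46.9] [16.5 55.2]
L2 [-18.1  47.3] [-17.7  54.8]
R [ 16.3 -50.4] [ 14.8 -57. ]
R2 [-18.3 -50.3] [-18.3 -57.1]
lips now R,L [ 18.7 -17.9] [18.2 17.7]
```

Left moved about 7.9 mm and right about 6.7 mm. The lips now stand at ±17.8 mm, outside the 16 mm lugs. Lifting straight up, with a force check on the way.

```bash
python3 - <<'E'
from h import *
ok=True
for z in np.r_[np.arange(.094,.112,.003),.12,.135,.15,.165,.181]:
    env.move_l(W(X0,0,z),feed=.04,rotation=rot(0)); f=np.array(T.read_contact_force()); print(round(z,3),f.round(1))
    if np.abs(f).max()>15: ok=False; print("STOP"); break
env.hold(.4); st("end")
s=snapshot("scene"); dump(s,"s5"); 
cv2.imwrite("pics/s5.png",cv2.resize(s["img"][120:330,220:540,::-1],None,fx=2.5,fy=2.5,interpolation=cv2.INTER_CUBIC))
E
```

```text
0.094 [ 0.2  0.  -3.2]
0.097 [ 0.5 -0.5 -1.5]
0.1 [ 0.1 -0.1 -2.6]
0.103 [ 0.  -0.  -3.5]
0.106 [-0.4  0.3 -2.3]
0.109 [-0.2  0.1 -3.1]
0.112 [ 0.4 -0.6 -2.8]
0.12 [ 0.6  0.9 -2.6]
0.135 [-0.6  0.9 -2.5]
0.15 [-0.  -0.  -2.1]
0.165 [ 0.   0.  -2.2]
0.181 [ 0.4 -0.  -3.1]
end t 25.81 tcp [ 0.5535 -0.0964  0.1809] rot [ 3.141 -0.    -1.597] F [-0.7 -0.3 -3.5] M [-0.03 -0.01  0.  ] w 0.228
```

View pics/s5.png

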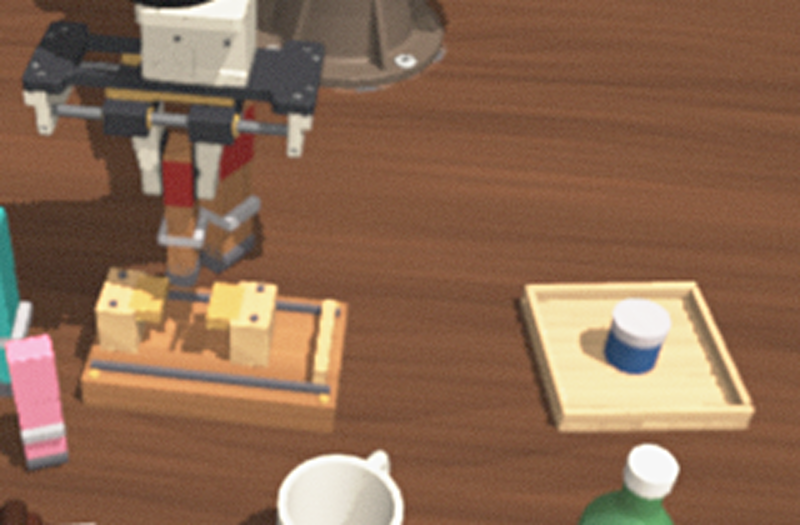

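The block hangs free with its foot at about crop (183,280), both keepers apart and the tin upright in the tray at (637,335). One numeric check of the foot, then I'll hand in.

```bash
python3 - <<'E'
from h import *
s=load("s5"); print("foot proj expected in crop",[round((a-o)*2.5) for a,o in zip(proj(s,W(X0,0,.098)),(220,120))])
print("tin in tray", (on(s,220+640/2.5,120+322/2.5,.051)[:2]-TRAY).round(3))
st("pre"); job.hand_in(); print("handed in")
E
```

```text
foot proj expected in crop [186, 274]
tin in tray [ 0.006 -0.002]
pre t 25.86 tcp [ 0.5535 -0.0964  0.1809] rot [ 3.141 -0.    -1.597] F [ 0.3  0.1 -2.6] M [-0.01  0.    0.03] w 0.225
the job is handed in; nothing more can be done
handed in
```

The job is done and handed in at about 26 s of the 54 s allowed; the hand-in reports no verdict.

**What I did:** I put the blue tin upright in the tray. I then gripped the smaller red block, the one in the jig, and rocked it about its foot to about ±0.2 rad. After that I lifted it straight out and held it over the jig.

**Last checks:**
- **Keepers:** from the pictures, left moved about 7.9 mm and right about 6.7 mm. Both lips stand near ±17.8 mm, outside the 16 mm lugs.
- **Lift:** there was no snag. The vertical load stayed at about 2–3.5 N, roughly the block's weight, with sideways force under 1 N.
- **Block:** upright and still, grip width unchanged. By the arm's position its underside should be about 98 mm above the table, about 23 mm above the keepers. In the last picture the foot showed within about 4 pixels of where that puts it (expected (186,274), seen about (183,280–283) in the 2.5x crop).
- **Tin:** upright, about 6 mm from the tray's centre.
- **Bystanders:** the mug and bottle looked untouched in the last picture. I did not re-check the jar, spare block and brush, which were outside that crop, but the arm never went near them.

**What differed from plan:** when rocking, I expected a sharp force rise at the end of each slide. It only climbed gently, to about 15 N on the left and 19 N on the right, never reaching my 22 N stop. I stopped at my angle limit instead, so the slide ends rest on the picture measurements above.

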